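Dropper bottles back into their drip dishes

TASK

Tidy the three dropper bottles away: stand each one upright in the drip dish that has the colour of its cap. Do the blue-capped and the red-capped bottle first, in either order, and bring the amber bottle with the black cap, the hardener, to its dish last, when both others stand in theirs. Do not tip any bottle over, and leave the closed sample jars undisturbed where they are.

Things in the scene. Friction and masses are not known exactly. Their poses are not given: they have to be found in the camera images.
- bottle_blue: Dropper bottle: body 39 mm across and 70 mm high, then a narrow nozzle and cap 20 mm across up to 100 mm. White body with a blue cap. Origin: centre of its underside; z up when upright. Loose, about 70 g, round (any yaw looks the same to a gripper). 
- bottle_red: Dropper bottle: body 39 mm across and 70 mm high, then a narrow nozzle and cap 20 mm across up to 100 mm. White body with a red cap. Origin: centre of its underside; z up when upright. Loose, about 70 g, round (any yaw looks the same to a gripper). 
- bottle_black: Dropper bottle: body 39 mm across and 70 mm high, then a narrow nozzle and cap 20 mm across up to 100 mm. Amber body with a black cap. Origin: centre of its underside; z up when upright. Loose, about 70 g, round (any yaw looks the same to a gripper). 
- dish_blue: Low round drip dish with a blue wall. Origin: centre of its underside, on the bench; z up. Outside 74 mm across and 14 mm high, inside 64 mm across, wall 5 mm; the inner floor, light grey, lies 4 mm above the origin. Two small low lugs stick out 6 mm on either side. Fixed to the bench. 
- dish_red: Low round drip dish with a red wall. Origin: centre of its underside, on the bench; z up. Outside 74 mm across and 14 mm high, inside 64 mm across, wall 5 mm; the inner floor, light grey, lies 4 mm above the origin. Two small low lugs stick out 6 mm on either side. Fixed to the bench. 
- dish_black: Low round drip dish with a black wall. Origin: centre of its underside, on the bench; z up. Outside 74 mm across and 14 mm high, inside 64 mm across, wall 5 mm; the inner floor, light grey, lies 4 mm above the origin. Two small low lugs stick out 6 mm on either side. Fixed to the bench. 
- jar_blue: Dark blue, gold-lidded closed sample jar, 48 mm across and 56 mm high; a bystander that stays where it is. Origin: centre of its underside. Loose, about 110 g.
- jar_red: Red, gold-lidded closed sample jar, 48 mm across and 56 mm high; a bystander that stays where it is. Origin: centre of its underside. Loose, about 110 g.
- jar_black: Black, black-lidded closed sample jar, 48 mm across and 56 mm high; a bystander that stays where it is. Origin: centre of its underside. Loose, about 110 g.
Things that resemble listed ones, but are neither listed nor needed, are in the scene too. Of the things that look like the bottle_black, the larger one is meant. Leave any turquoise look-alike of the dish_black alone.

How it is judged:
On the way, in this order (a step that is already met when the one before it is completed fails the run):
1. the blue-capped and the red-capped bottle stand in their dishes while the black-capped one has not yet been brought to its dish (horizontal distance between bottle_blue and dish_blue below 0.014 m and z of bottle_blue in the frame of dish_blue below 0.008 m and angle between each of bottle_blue, bottle_red's own z axis and vertical below 0.1 rad and linear speed of each of bottle_blue, bottle_red below 0.02 m/s and horizontal distance between bottle_red and dish_red below 0.014 m and z of bottle_red in the frame of dish_red below 0.008 m and horizontal distance between bottle_black and dish_black above 0.06 m), for 0.2 s.
2. the black-capped bottle stands in its dish too (horizontal distance between bottle_blue and dish_blue below 0.014 m and z of bottle_blue in the frame of dish_blue below 0.008 m and angle between each of bottle_blue, bottle_red, bottle_black's own z axis and vertical below 0.1 rad and linear speed of each of bottle_blue, bottle_red, bottle_black below 0.02 m/s and horizontal distance between bottle_red and dish_red below 0.014 m and z of bottle_red in the frame of dish_red below 0.008 m and horizontal distance between bottle_black and dish_black below 0.014 m and z of bottle_black in the frame of dish_black below 0.008 m), for 0.2 s.
At the end, for the whole second after the job is handed in: Each bottle stands on the floor of the dish of its cap's colour (centre within 14 mm of the dish's, which any bottle inside the wall meets; underside within 8 mm of the dish's; within 0.1 rad of upright), at rest, and each jar is within 25 mm of where it stood (all of step 2 and distance of each of jar_blue, jar_red, jar_black from where it was at the start of the episode below 0.025 m); the robot touches nothing.
It fails at once if a sample jar is shoved 25 mm or more, or tipped (distance of any of jar_blue, jar_red, jar_black from where it was at the start of the episode above 0.025 m or angle between any of jar_blue, jar_red, jar_black's own z axis and vertical above 0.4 rad).
It fails at once if a bottle is tipped over (angle between any of bottle_blue, bottle_red, bottle_black's own z axis and vertical above 0.8 rad).
It also fails if it takes over 96 s, if anything falls off the work surface, if the arm or the gripper's body presses on something with over 40 N, if the wrist force passes 120 N, or if a joint passes its speed limit or range.

ROBOT

A 7-joint arm with a two-finger parallel gripper is mounted at the origin on a cart in front of the work surface, level with it; the furniture and walls round the work are solid. World frame = base frame: x ahead of the robot, y to its left, z up, the work surface at z = 0. Lengths are in m, angles in rad, forces in N, time in s.
With the tool pointing down it reaches from about 0.4 to 0.875 m from the base axis. Payload 19.3 kg.
Tool frame: the origin (TCP) lies midway between the tips of the shut fingers; the grasp point (between the pads) lies bot.pinch_z behind it (bot.pinch_z is the distance from the TCP to the grasp point, in m); z points along the fingers, y is the line along which they close (so a half turn about z gives the same grasp; the last joint's range is limited). The gripper opens to 85 mm and grips with 20 to 120 N. Pads are 22 mm wide; open, the fingers measure 114 mm over their backs; the gripper's body (76 mm by 85 mm) begins 54 mm behind the grasp point. The pads swing forward as they close: fully open they stand 13 mm farther back than shut.
Start: joints at [1.119, 0.521, -0.036, 1.599, 0.021, 1.021, -0.113], TCP at [0.233, -0.58, 0.231] pointing down, gripper open.
Joint ranges: [-2.91, 2.91], [-0.3, 2.13], [-1.5, 1.42], [0.17, 2.43], [-1.26, 4.41], [0.16, 1.93], [-2.52, 2.52]. Speed limits (rad/s): [1.89, 1.89, 2.39, 2.39, 3.01, 3.01, 3.01].

INTERFACE

Orientations are given as [roll, pitch, yaw] about the fixed x, y, z axes, in that order (R = Rz(yaw) Ry(pitch) Rx(roll)).
In Python, from workcell import readout, grab_frame, camera_info, workorder, bot gives the robot as it stands. The module is installed in compiled form; this text tells all that it offers.
- The arm moves only by the tool drive_tool, never from a script. Its argument "targets" is a list of rows, each an object of numbers: "dx", "dy", "dz": the shift along the tool's x, y, z as a fraction of full scale; "yaw": the turn about the tool's z as a fraction of full scale; "fingers": the closure, from 0 (fully open) to 1 (shut). In form: [{"dx": .., "dy": .., "dz": .., "yaw": .., "fingers": ..}, ...]. A call has 1 to 20 rows; each row shifts and turns the commanded pose from where the row before left it, along the tool's axes as they then stand; what a row does not reach is not made up. Full scale, the value 1, is 0.1 m for a shift and 90 degrees for a turn. A row lasts 1/10 s, in which the tool goes at most 50 mm and 8.59 degrees, less where a joint would pass 70% of its speed; a pose out of reach is approached as far as the arm can. A call with a number of a shift or a turn outside -1 to 1 is refused whole. A call with a gripper value outside its range is refused whole. The fingers move at their own pace and stop on an object; "squeeze" is the grip in N (left out, the last holds). Time passes only in rows, so rows that do not move let the fingers close. It gives the time, the measured TCP pose, the force, the opening and the grip force at its end, in the units of the state.
- readout.observe(): the state, without advancing time (a new reading comes with each control period).
- grab_frame(name): name is "side" or "top" or "wrist"; returns the picture (384x512x3 uint8, blue, green, red); there is no depth.
- camera_info(name): a dict with "fx", "fy", "cx", "cy" (pixels), "T" (4x4, takes a point from camera to world coordinates); the wrist camera has in their place "hand_eye" (4x4, takes a point from camera to tool coordinates, whose origin is the TCP and whose axes are the flange's). Camera axes: x right, y up, looking along -z (the intrinsics and any distortion apply to the point x, -y, -z); pixel columns grow to the right and rows downward; lengths in m; the calibration is good to about 2 mm. A picture is of the moment at which its call begins: read the wrist's pose just before it. camera_info takes no time and is no camera call.
- workorder.job_done(): hands the job in; it is judged then, once.
The state is a dict: "clock": time; "qpos": joint angles; "qd": joint speeds; "joint_efforts": joint torques, N m; "position": TCP position; "tool_rot": TCP orientation; "force": force on the tool from outside, world axes, zero at the start; "moment": the same for the moment, N m; "grip_width": finger opening in m; "finger_force": force on a finger pad.
Only numpy, scipy, OpenCV 4.12 (cv2) and the standard library are available. Lean on these libraries where they do the work, as an engineer would, in place of code of your own. Each camera call takes 0.05 s, during which the arm holds its last target. There are 200 camera calls.

## Working session

There is one attempt and no reset: what is moved stays moved. The work goes in short steps, Python scripts to look and compute and a tool call to move; the robot and the scene stay as the last step left them, time stands still between calls to the robot, and variables do not carry over. Pictures are saved under pics/ and viewed, at most 14 in all, crops included, and the job is handed in when it is done.

Besides the shell and the picture viewer there is one more tool, called after "Request:" in YAML: its name, and indented under it one key for each argument. drive_tool: Moves the arm, as the interface text tells. Shift numbers are shares of 0.1 m and turn numbers shares of 90 degrees, none past 1 either way. Its arguments: {"type":"object","properties":{"targets":{"type":"array","items":{"type":"object","properties":{"dx":{"type":"number","minimum":-1,"maximum":1},"dy":{"type":"number","minimum":-1,"maximum":1},"dz":{"type":"number","minimum":-1,"maximum":1},"yaw":{"type":"number","minimum":-1,"maximum":1},"fingers":{"type":"number"}}}},"squeeze":{"type":"number"}},"required":["targets"]}

```bash
ls; mkdir -p pics; python3 - <<'E'
from workcell import readout, grab_frame, camera_info, bot
import cv2
print(readout.observe(), bot.pinch_z)
for n in("top","side","wrist"):
    cv2.imwrite(f"pics/{n}0.png",grab_frame(n)); print(n,camera_info(n))
E
```

```text
pics
{'clock': 0.0, 'qpos': array([ 1.1188159 ,  0.52202469, -0.03635888,  1.59995128,  0.02123081,
        1.02111188, -0.11279566]), 'qd': array([ 7.94167085e-04, -1.13133321e-03, -6.45768599e-04,  2.27433584e-04,
       -9.08688592e-05, -5.13303482e-04,  9.12729032e-04]), 'joint_efforts': array([ 1.00486392e-03, -9.27112913e+01,  1.98001117e+00, -3.69933879e+01,
        1.77643367e-02,  8.14588711e-03, -1.03775130e-05]), 'position': array([ 0.23271778, -0.57971942,  0.23073905]), 'tool_rot': array([-3.14048705e+00,  8.87552505e-05,  3.81817224e-01]), 'force': array([-0.27131029, -0.00262303,  0.40742318]), 'moment': array([ 0.0328911 , -0.01902722,  0.00313006]), 'finger_force': 0.0, 'grip_width': 0.08552927655185424} 0.0187
top {'fx': 351.9516370015411, 'fy': 351.9516370015411, 'cx': 260.23160667359554, 'cy': 190.27323258302275, 'T': array([[-3.53187255e-03,  9.77663318e-01, -2.10147480e-01,
         2.41504526e-01],
       [-9.99993123e-01, -3.69066201e-03, -3.63442850e-04,
         9.83718049e-02],
       [-1.13090806e-03,  2.10144751e-01,  9.77669630e-01,
         1.01612661e+
[... 216 characters left out ...]
.99844375,  0.01717514, -0.05305749,  0.40487454],
       [-0.0545554 , -0.4981355 ,  0.86538127,  0.88133703],
       [-0.01156677,  0.86692909,  0.49829727,  0.5104899 ],
       [ 0.        ,  0.        ,  0.        ,  1.        ]])}
wrist {'fx': 291.08292714336693, 'fy': 291.08292714336693, 'cx': 255.56814918606113, 'cy': 190.12284970380998, 'hand_eye': array([[ 1.02788453e-03,  9.60638938e-01,  2.77798083e-01,
         6.99105126e-02],
       [ 9.99999352e-01, -8.51772648e-04, -7.54641256e-04,
         1.36860138e-03],
       [-4.88316965e-04,  2.77798679e-01, -9.60639191e-01,
        -1.41535898e-01],
       [ 0.00000000e+00,  0.00000000e+00,  0.00000000e+00,
         1.00000000e+00]])}
```

View pics/top0.png

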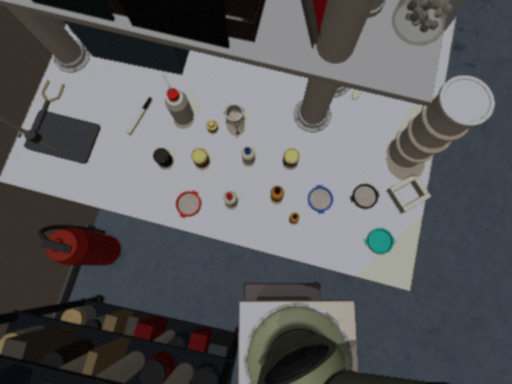

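View pics/side0.png

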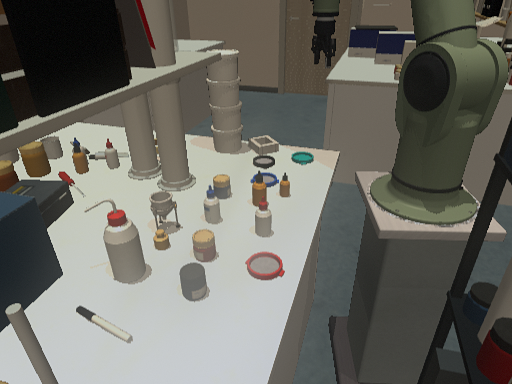

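```bash
cat > h.py <<'E'
import numpy as np, cv2
from workcell import camera_info
def ray(n,u,v,z,T=None):
    c=camera_info(n)
    if T is None: T=c["T"]
    d=T[:3,:3]@np.array([(u-c["cx"])/c["fx"],-(v-c["cy"])/c["fy"],-1.])
    o=T[:3,3]
    return o+d*(z-o[2])/d[2]
def blobs(img,cond,amin=8):
    n,l,s,c=cv2.connectedComponentsWithStats(cond.astype(np.uint8))
    return [(c[i].round(1),s[i]) for i in range(1,n) if s[i][4]>=amin]
E
python3 - <<'E'
from h import *
im=cv2.imread("pics/top0.png")
cv2.imwrite("pics/crop.png",cv2.resize(im[130:260,140:410],None,fx=2.95,fy=2.95,interpolation=cv2.INTER_CUBIC))
s=cv2.imread("pics/side0.png")
cv2.imwrite("pics/crops.png",cv2.resize(s[120:310,130:330],None,fx=3,fy=3,interpolation=cv2.INTER_CUBIC))
E
```

```text
(no output)
```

View pics/crop.png

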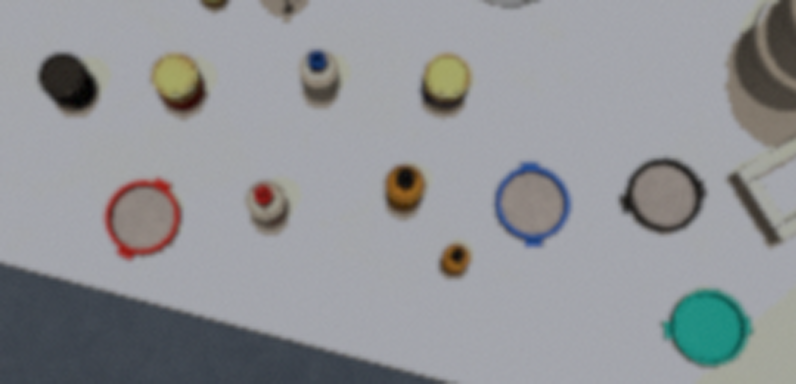

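View pics/crops.png

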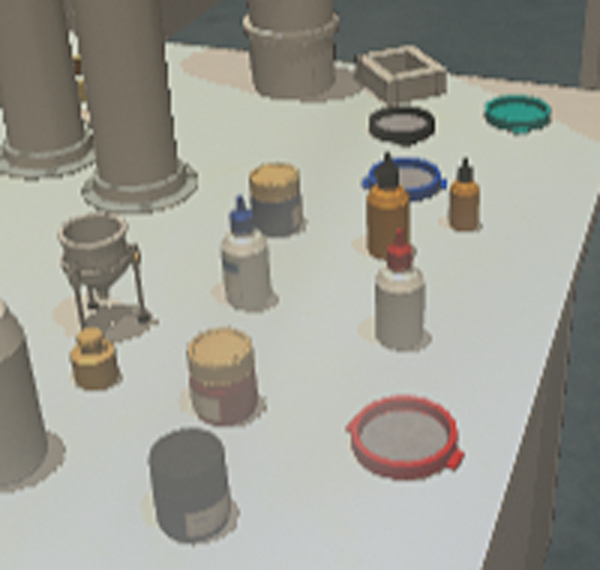

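```bash
python3 - <<'E'
from h import *
im=cv2.imread("pics/top0.png").astype(int); B,G,R=im[...,0],im[...,1],im[...,2]
win=lambda m,x0,y0,x1,y1:[m[y0:y1,x0:x1],x0,y0]
hsv=cv2.cvtColor(im.astype(np.uint8),cv2.COLOR_BGR2HSV)
def cent(mask,x0,y0,x1,y1):
    b=max(blobs(im,mask[y0:y1,x0:x1],3),key=lambda b:b[1][4]); return b[0]+[x0,y0],b[1]+np.array([x0,y0,0,0,0])
dark=(im.max(2)<75); blue=(B-R>40); red=(R-B>70)&(R-G>60); 
def show(nm,mask,box,z):
    c,s=cent(mask,*box); print(nm,c,s,ray("top",*c,z).round(4))
show("capB",blue,(240,140,258,162),.092)
show("capR",red,(222,185,240,205),.092)
show("capK",dark,(268,182,288,205),.092)
# dish inner floors: bright warm-grey enclosed
for nm,m,box in(("dB",blue,(303,180,340,218)),("dR",red,(172,188,206,220)),("dK",dark,(348,180,384,212))):
    x0,y0,x1,y1=box; w=m[y0:y1,x0:x1].astype(np.uint8)
    cs,h=cv2.findContours(w,cv2.RETR_CCOMP,cv2.CHAIN_APPROX_NONE)
    for c,hh in zip(cs,h[0]):
        if len(c)>20:
            (cx,cy),(a,b),_=cv2.fitEllipse(c)
            print(nm,"inner" if hh[3]>=0 else "outer",round(cx+x0,1),round(cy+y0,1),a,b,ray("top",cx+x0,cy+y0,.012).round(4))
gold=(R-B>60)&(R>120)
show("jarR",gold,(185,140,215,162),.056); show("jarB",gold,(280,145,305,162),.056); show("jarK",dark,(150,140,178,170),.045)
# bodies
body=(G>90)
show("amber",(R-B>50),(268,180,290,205),.05)
# side cross-check
sd=cv2.imread("pics/side0.png").astype(int)
b=sd[...,0]-sd[...,2];r=sd[...,2]-sd[...,0]
for nm,m,(x0,y0,x1,y1) in(("B",b>30,(203,180,222,200)),("R",(r>50)&(sd[...,2]-sd[...,1]>50),(252,190,275,215)),("K",sd.max(2)<70,(250,165,270,186))):
    bl=max(blobs(sd,m[y0:y1,x0:x1],3),key=lambda q:q[1][4]); c=bl[0]+[x0,y0]; print("side",nm,c,bl[1],ray("side",*c,.085).round(4))
E
```

```text
capB [247.1 150.1] [245 148   5   5  22] [0.5534 0.1345 0.092 ]
capR [228.9 195.7] [227 193   5   6  24] [0.4256 0.1826 0.092 ]
capK [277.1 190. ] [275 187   6   7  32] [0.4407 0.0534 0.092 ]
dB outer 320.1 198.6 23.74957275390625 26.49416732788086 [ 0.432  -0.0749  0.012 ]
dB inner 320.0 198.3 21.996084213256836 22.845495223999023 [ 0.4327 -0.0747  0.012 ]
dR outer 187.8 203.3 22.414764404296875 24.88020896911621 [0.4196 0.3087 0.012 ]
dK outer 364.5 195.9 22.62476348876953 25.29546546936035 [ 0.4396 -0.2044  0.012 ]
dK inner 364.7 195.8 21.479835510253906 23.67439842224121 [ 0.4396 -0.2048  0.012 ]
jarR [198.6 154.6] [193 149  13  13 115] [0.5526 0.2742 0.056 ]
jarB [289.  154.1] [285 150  11  10  57] [0.5531 0.0163 0.056 ]
jarK [162.8 157.6] [154 149  19  18 258] [0.5476 0.3791 0.045 ]
amber [276.6 193.8] [271 187  13  13 100] [0.4389 0.0529 0.05  ]
side B [210.1 191.2] [ 4 10  7  4 22] [0.5603 0.1377 0.085 ]
side R [262.6 202.9] [ 7 11  8  5 28] [0.4316 0.1872 0.085 ]
side K [258.8 177.5] [ 5  6  8 12 56] [0.4461 0.0622 0.085 ]
```

```bash
cat >> h.py <<'E'
from workcell import readout
def to(x,y,z,yaw=0.):
    s=readout.observe(); p=s["position"]; t=s["tool_rot"][2]; D=np.array([x,y,z])-p
    c,n=np.cos(t),np.sin(t)
    print("clock %.2f"%s["clock"],"pos",p.round(4),"rot",s["tool_rot"].round(3),"w",round(s["grip_width"],4),"| total dx %.3f dy %.3f dz %.3f yaw %.3f"%((c*D[0]+n*D[1])*10,(n*D[0]-c*D[1])*10,-D[2]*10,((t-yaw+np.pi)%(2*np.pi)-np.pi)/(np.pi/2)))
def wT():
    from scipy.spatial.transform import Rotation as Ro
    s=readout.observe(); T=np.eye(4); T[:3,:3]=Ro.from_euler("xyz",s["tool_rot"]).as_matrix(); T[:3,3]=s["position"]
    return T@camera_info("wrist")["hand_eye"]
E
python3 - <<'E'
from h import *
for z in(0,.3,.4,.5,.6): print(z,[ray("top",u,v,z).round(3)[:2] for u,v in((150,22),(250,52),(400,92),(330,45),(405,165),(440,130))])
# side edge points (lower edge) project each side ray to top for heights
for z in(.3,.4,.5,.6): print("side",z,[ray("side",u,v,z).round(3)[:2] for u,v in((50,130),(130,90),(200,50))])
to(.36,-.30,.25)
E
```

```text
0 [array([1.028, 0.46 ]), array([0.916, 0.13 ]), array([ 0.774, -0.341]), array([ 0.94 , -0.129]), array([ 0.536, -0.336]), array([ 0.647, -0.453])]
0.3 [array([0.796, 0.353]), array([0.717, 0.121]), array([ 0.617, -0.211]), array([ 0.734, -0.062]), array([ 0.449, -0.207]), array([ 0.527, -0.29 ])]
0.4 [array([0.718, 0.317]), array([0.651, 0.118]), array([ 0.564, -0.168]), array([ 0.665, -0.039]), array([ 0.42 , -0.165]), array([ 0.487, -0.236])]
0.5 [array([0.641, 0.282]), array([0.584, 0.115]), array([ 0.512, -0.125]), array([ 0.597, -0.017]), array([ 0.391, -0.122]), array([ 0.447, -0.182])]
0.6 [array([0.564, 0.246]), array([0.518, 0.111]), array([ 0.46 , -0.082]), array([0.528, 0.005]), array([ 0.362, -0.079]), array([ 0.407, -0.127])]
side 0.3 [array([0.796, 0.309]), array([0.756, 0.03 ]), array([ 0.706, -0.599])]
side 0.4 [array([0.61 , 0.581]), array([0.589, 0.435]), array([0.563, 0.104])]
side 0.5 [array([0.424, 0.853]), array([0.422, 0.839]), array([0.42 , 0.808])]
side 0.6 [array([0.239, 1.125]), array([0.256, 1.243]), array([0.277, 1.511])]
clock 0.15 pos [ 0.2327 -0.5798  0.2309] rot [-3.141  0.     0.382] w 0.085 | total dx 2.224 dy -2.123 dz -0.191 yaw 0.243
```

Request:
drive_tool:
  targets:
    - {"dx": 0.2,"dy": -0.25,"fingers": 0}
    - {"dx": 0.2,"dy": -0.25}
    - {"dx": 0.2,"dy": -0.25}
    - {"dx": 0.2,"dy": -0.25}
    - {"dx": 0.2,"dy": -0.25}
    - {"dx": 0.2,"dy": -0.25}
    - {"dx": 0.2,"dy": -0.25}
    - {"dx": 0.2,"dy": -0.25}
    - {"yaw": 0.08}
    - {"yaw": 0.08}
    - {"yaw": 0.08}
    - {}
  squeeze: 35

```text
invalid input
```

```bash
python3 - <<'E'
from h import *
to(.36,.185,.25)
E
```

```text
clock 0.15 pos [ 0.2327 -0.5798  0.2309] rot [-3.141  0.     0.382] w 0.085 | total dx 4.030 dy -6.624 dz -0.191 yaw 0.243
```

Probably every row must carry every key.

Request:
drive_tool:
  targets:
    - {"dx": 0.2,"dy": -0.25,"dz": 0,"yaw": 0,"fingers": 0}
    - {"dx": 0.2,"dy": -0.25,"dz": 0,"yaw": 0,"fingers": 0}
    - {"dx": 0.2,"dy": -0.25,"dz": 0,"yaw": 0,"fingers": 0}
    - {"dx": 0.2,"dy": -0.25,"dz": 0,"yaw": 0,"fingers": 0}
    - {"dx": 0.2,"dy": -0.25,"dz": 0,"yaw": 0,"fingers": 0}
    - {"dx": 0.2,"dy": -0.25,"dz": 0,"yaw": 0,"fingers": 0}
    - {"dx": 0.2,"dy": -0.25,"dz": 0,"yaw": 0,"fingers": 0}
    - {"dx": 0.2,"dy": -0.25,"dz": 0,"yaw": 0,"fingers": 0}
    - {"dx": 0,"dy": 0,"dz": 0,"yaw": 0.08,"fingers": 0}
    - {"dx": 0,"dy": 0,"dz": 0,"yaw": 0.08,"fingers": 0}
    - {"dx": 0,"dy": 0,"dz": 0,"yaw": 0.08,"fingers": 0}
    - {"dx": 0,"dy": 0,"dz": 0,"yaw": 0,"fingers": 0}
  squeeze: 35

```text
clock: 1.35
position: [0.3068, -0.3347, 0.2313]
tool_rot: [-3.142, 0.0, 0.003]
force: [0.4, 0.8, -0.3]
grip_width: 0.0853
finger_force: 0.0
```

```bash
python3 - <<'E'
from h import *
to(.36,.185,.25)
E
```

```text
clock 1.35 pos [ 0.3068 -0.3347  0.2313] rot [-3.142e+00  0.000e+00  3.000e-03] w 0.0853 | total dx 0.545 dy -5.195 dz -0.187 yaw 0.002
```

Request:
drive_tool:
  targets:
    - {"dx": 0.2,"dy": -0.3,"dz": 0,"yaw": 0,"fingers": 0}
    - {"dx": 0.2,"dy": -0.3,"dz": 0,"yaw": 0,"fingers": 0}
    - {"dx": 0.2,"dy": -0.3,"dz": 0,"yaw": 0,"fingers": 0}
    - {"dx": 0.2,"dy": -0.3,"dz": 0,"yaw": 0,"fingers": 0}
    - {"dx": 0.3,"dy": -0.4,"dz": 0,"yaw": 0,"fingers": 0}
    - {"dx": 0,"dy": -0.4,"dz": 0,"yaw": 0,"fingers": 0}
    - {"dx": 0,"dy": -0.4,"dz": 0,"yaw": 0,"fingers": 0}
    - {"dx": 0,"dy": -0.4,"dz": 0,"yaw": 0,"fingers": 0}
    - {"dx": 0,"dy": -0.4,"dz": 0,"yaw": 0,"fingers": 0}
    - {"dx": 0,"dy": -0.4,"dz": 0,"yaw": 0,"fingers": 0}
    - {"dx": 0,"dy": -0.4,"dz": 0,"yaw": 0,"fingers": 0}
    - {"dx": 0,"dy": -0.4,"dz": 0,"yaw": 0,"fingers": 0}
    - {"dx": 0,"dy": -0.4,"dz": 0,"yaw": 0,"fingers": 0}
    - {"dx": 0,"dy": -0.4,"dz": 0,"yaw": 0,"fingers": 0}
    - {"dx": 0,"dy": 0,"dz": 0,"yaw": 0,"fingers": 0}
    - {"dx": 0,"dy": 0,"dz": 0,"yaw": 0,"fingers": 0}

```text
clock: 2.95
position: [0.4141, 0.1862, 0.2311]
tool_rot: [3.141, 0.001, 0.01]
force: [-0.4, -0.4, 0.5]
grip_width: 0.0856
finger_force: 0.0
```

```bash
python3 - <<'E'
from h import *
from workcell import grab_frame
T=wT(); im=grab_frame("wrist"); cv2.imwrite("pics/w1.png",im); np.save("w1.npy",T)
to(.428,.185,.25); print(T.round(3))
E
```

```text
clock 3.00 pos [0.4142 0.1853 0.2311] rot [3.141 0.    0.008] w 0.0854 | total dx 0.138 dy 0.004 dz -0.189 yaw 0.005
[[ 0.011  0.96   0.278  0.485]
 [-1.     0.01   0.003  0.185]
 [ 0.    -0.278  0.961  0.373]
 [ 0.     0.     0.     1.   ]]
```

View pics/w1.png

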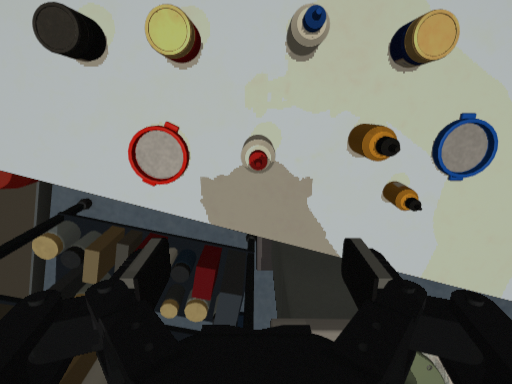

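```bash
cat > m.py <<'E'
from h import *
def measure(im,T):
    im=im.astype(int); B,G,R=im[...,0],im[...,1],im[...,2]
    out={}
    for nm,m in(("B",(B-R>50)),("R",(R-B>60)&(R-G>60))):
        for c,s in blobs(im,m[:270],40):
            if s[1]+s[3]>265: continue
            ww=max(s[2],s[3])
            print(nm,c,s, "cap.09",ray("wrist",*c,.09,T)[:2].round(4),"dish.012",ray("wrist",*(s[:2]+s[2:4]/2-.5),.012,T)[:2].round(4), "cen.012",ray("wrist",*c,.012,T)[:2].round(4))
E
python3 - <<'E'
from m import *
im=cv2.imread("pics/w1.png"); T=np.load("w1.npy"); measure(im,T)
d=im.max(2)<45; 
for c,s in blobs(im,d[130:165,370:405],20): c=c+[370,130]; print("K",c,s,ray("wrist",*c,.09,T)[:2].round(4))
E
```

```text
B [314.9  16.7] [305   5  21  24 325] cap.09 [0.559  0.1349] dish.012 [0.5797 0.1209] cen.012 [0.5795 0.121 ]
B [466.6 146.5] [438 113  60  67 876] cap.09 [ 0.449  -0.0196] dish.012 [ 0.4398 -0.0771] cen.012 [ 0.4391 -0.0762]
R [157.7 153.9] [128 122  60  64 929] cap.09 [0.4385 0.2802] dish.012 [0.4263 0.3066] cen.012 [0.4258 0.3064]
R [257.6 160.2] [249 152  18  18 232] cap.09 [0.4334 0.1827] dish.012 [0.4189 0.1821] cen.012 [0.4192 0.182 ]
R [  4.4 178.6] [  0 171  12  18 148] cap.09 [0.4121 0.4354] dish.012 [0.3909 0.5033] cen.012 [0.3921 0.5044]
K [387.3 145.9] [  6   7  24  19 361] [0.4487 0.0573]
```

Request:
drive_tool:
  targets:
    - {"dx": 0.18,"dy": 0.02,"dz": 0,"yaw": 0,"fingers": 0}
    - {"dx": 0,"dy": 0,"dz": 0,"yaw": 0.005,"fingers": 0}
    - {"dx": 0,"dy": 0,"dz": 0.25,"yaw": 0,"fingers": 0}
    - {"dx": 0,"dy": 0,"dz": 0.25,"yaw": 0,"fingers": 0}
    - {"dx": 0,"dy": 0,"dz": 0.25,"yaw": 0,"fingers": 0}
    - {"dx": 0,"dy": 0,"dz": 0.25,"yaw": 0,"fingers": 0}
    - {"dx": 0,"dy": 0,"dz": 0.25,"yaw": 0,"fingers": 0}
    - {"dx": 0,"dy": 0,"dz": 0.25,"yaw": 0,"fingers": 0}
    - {"dx": 0,"dy": 0,"dz": 0.25,"yaw": 0,"fingers": 0}
    - {"dx": 0,"dy": 0,"dz": 0.22,"yaw": 0,"fingers": 0}
    - {"dx": 0,"dy": 0,"dz": 0,"yaw": 0,"fingers": 0}
    - {"dx": 0,"dy": 0,"dz": 0,"yaw": 0,"fingers": 0}

```text
clock: 4.2
position: [0.4322, 0.1833, 0.0348]
tool_rot: [3.141, 0.001, -0.003]
force: [-0.3, 0.3, -0.7]
grip_width: 0.0854
finger_force: 0.0
```

```bash
python3 - <<'E'
from h import *
from workcell import grab_frame
T=wT(); im=grab_frame("wrist"); cv2.imwrite("pics/w2.png",im)
to(.432,.1835,.034)
E
```

```text
clock 4.25 pos [0.4326 0.1836 0.0352] rot [-3.141e+00 -1.000e-03 -3.000e-03] w 0.0857 | total dx -0.006 dy 0.001 dz 0.012 yaw -0.002
```

View pics/w2.png

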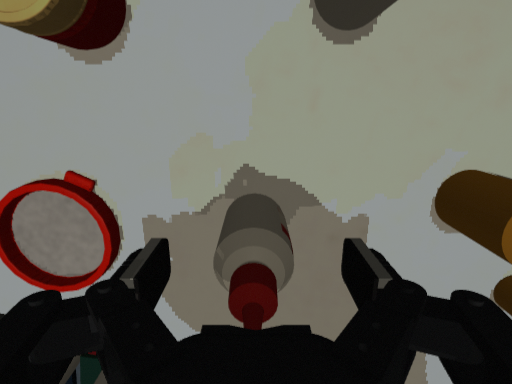

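Request:
drive_tool:
  targets:
    - {"dx": 0,"dy": 0,"dz": 0,"yaw": 0,"fingers": 1}
    - {"dx": 0,"dy": 0,"dz": 0,"yaw": 0,"fingers": 1}
    - {"dx": 0,"dy": 0,"dz": 0,"yaw": 0,"fingers": 1}
    - {"dx": 0,"dy": 0,"dz": 0,"yaw": 0,"fingers": 1}
    - {"dx": 0,"dy": 0,"dz": 0,"yaw": 0,"fingers": 1}
    - {"dx": 0,"dy": 0,"dz": 0,"yaw": 0,"fingers": 1}
    - {"dx": 0,"dy": 0,"dz": 0,"yaw": 0,"fingers": 1}
    - {"dx": 0,"dy": 0,"dz": 0,"yaw": 0,"fingers": 1}
    - {"dx": 0,"dy": 0,"dz": 0,"yaw": 0,"fingers": 1}
    - {"dx": 0,"dy": 0,"dz": 0,"yaw": 0,"fingers": 1}
  squeeze: 35

```text
clock: 5.25
position: [0.4327, 0.1839, 0.0349]
tool_rot: [-3.141, -0.001, -0.003]
force: [-0.3, -0.4, 11.3]
grip_width: 0.0366
finger_force: 33.8
```

Request:
drive_tool:
  targets:
    - {"dx": 0,"dy": 0,"dz": -0.1,"yaw": 0,"fingers": 1}
    - {"dx": 0,"dy": 0,"dz": -0.15,"yaw": 0,"fingers": 1}
    - {"dx": 0,"dy": 0,"dz": -0.2,"yaw": 0,"fingers": 1}
    - {"dx": 0,"dy": 0,"dz": -0.15,"yaw": 0,"fingers": 1}
    - {"dx": 0,"dy": 0,"dz": 0,"yaw": 0,"fingers": 1}
    - {"dx": 0,"dy": -0.1,"dz": 0,"yaw": 0,"fingers": 1}
    - {"dx": -0.07,"dy": -0.2,"dz": 0,"yaw": 0,"fingers": 1}
    - {"dx": 0,"dy": -0.2,"dz": 0,"yaw": 0,"fingers": 1}
    - {"dx": 0,"dy": -0.2,"dz": 0,"yaw": 0,"fingers": 1}
    - {"dx": 0,"dy": -0.2,"dz": 0,"yaw": 0,"fingers": 1}
    - {"dx": 0,"dy": -0.2,"dz": 0,"yaw": 0,"fingers": 1}
    - {"dx": 0,"dy": -0.12,"dz": 0,"yaw": 0,"fingers": 1}
    - {"dx": 0,"dy": 0,"dz": 0,"yaw": 0,"fingers": 1}
    - {"dx": 0,"dy": 0,"dz": 0,"yaw": 0,"fingers": 1}
    - {"dx": 0,"dy": 0,"dz": 0,"yaw": 0,"fingers": 1}

```text
clock: 6.75
position: [0.4256, 0.305, 0.0939]
tool_rot: [3.141, 0.001, -0.004]
force: [0.1, -0.3, -0.1]
grip_width: 0.0365
finger_force: 35.7
```

```bash
python3 - <<'E'
from h import *
from workcell import grab_frame
T=wT(); im=grab_frame("wrist"); s=grab_frame("side")
cv2.imwrite("pics/w3.png",np.hstack([im[:,:],s[100:,100:400][:284].repeat(1,0) if 0 else cv2.resize(s[100:320,130:330],(288,384))[:, :288]]))
np.save("w3.npy",T);to(.4255,.3065,.040); measure=None
from m import measure; measure(im,T)
E
```

```text
clock 6.85 pos [0.4258 0.3051 0.0942] rot [ 3.141  0.    -0.004] w 0.0366 | total dx -0.003 dy -0.014 dz 0.542 yaw -0.003
R [251.4 178.1] [ 205  147   91   85 1320] cap.09 [0.4605 0.3054] dish.012 [0.4324 0.3077] cen.012 [0.4413 0.3065]
```

View pics/w3.png

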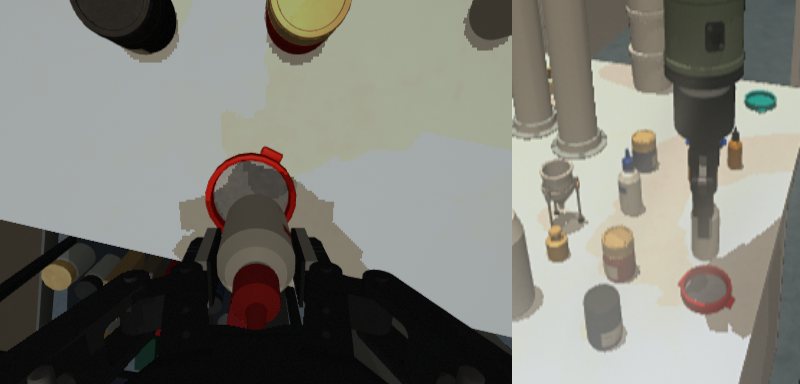

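```bash
python3 - <<'E'
from h import *
T=np.load("w3.npy")
print("dish far edge",ray("wrist",251,153,.014,T)-[.037,0,0]," y",ray("wrist",207,195,.014,T),ray("wrist",296,195,.014,T))
print("bottle far bottom",ray("wrist",253,196,.060,T)-[.0195,0,0])
E
```

```text
dish far edge [0.42454231 0.30668821 0.014     ]  y [0.42808597 0.34193471 0.014     ] [0.42787587 0.27110312 0.014     ]
bottle far bottom [0.42197706 0.30492291 0.06      ]
```

Request:
drive_tool:
  targets:
    - {"dx": 0.03,"dy": -0.02,"dz": 0,"yaw": 0,"fingers": 1}
    - {"dx": 0,"dy": 0,"dz": 0.15,"yaw": 0,"fingers": 1}
    - {"dx": 0,"dy": 0,"dz": 0.15,"yaw": 0,"fingers": 1}
    - {"dx": 0,"dy": 0,"dz": 0.12,"yaw": 0,"fingers": 1}
    - {"dx": 0,"dy": 0,"dz": 0.08,"yaw": 0,"fingers": 1}
    - {"dx": 0,"dy": 0,"dz": 0.04,"yaw": 0,"fingers": 1}
    - {"dx": 0,"dy": 0,"dz": 0,"yaw": 0,"fingers": 1}
    - {"dx": 0,"dy": 0,"dz": 0,"yaw": 0,"fingers": 1}
    - {"dx": 0,"dy": 0,"dz": 0,"yaw": 0,"fingers": 1}

```text
clock: 7.75
position: [0.4289, 0.308, 0.0408]
tool_rot: [-3.141, -0.001, -0.003]
force: [-0.5, 0.2, -2.0]
grip_width: 0.0364
finger_force: 35.7
```

Request:
drive_tool:
  targets:
    - {"dx": 0,"dy": 0,"dz": 0.01,"yaw": 0,"fingers": 1}
    - {"dx": 0,"dy": 0,"dz": 0,"yaw": 0,"fingers": 0.3}
    - {"dx": 0,"dy": 0,"dz": 0,"yaw": 0,"fingers": 0.3}
    - {"dx": 0,"dy": 0,"dz": 0,"yaw": 0,"fingers": 0.2}
    - {"dx": 0,"dy": 0,"dz": 0,"yaw": 0,"fingers": 0.2}
    - {"dx": 0,"dy": 0,"dz": 0,"yaw": 0,"fingers": 0.2}
    - {"dx": 0,"dy": 0,"dz": 0,"yaw": 0,"fingers": 0.2}
    - {"dx": 0,"dy": 0,"dz": -0.15,"yaw": 0,"fingers": 0.2}
    - {"dx": 0,"dy": 0,"dz": -0.25,"yaw": 0,"fingers": 0.2}
    - {"dx": 0,"dy": 0,"dz": -0.25,"yaw": 0,"fingers": 0}
    - {"dx": 0,"dy": 0,"dz": -0.25,"yaw": 0,"fingers": 0}
    - {"dx": 0,"dy": 0,"dz": -0.25,"yaw": 0,"fingers": 0}
    - {"dx": 0,"dy": 0,"dz": -0.25,"yaw": 0,"fingers": 0}
    - {"dx": 0,"dy": 0,"dz": -0.25,"yaw": 0,"fingers": 0}
    - {"dx": 0,"dy": 0,"dz": 0,"yaw": 0,"fingers": 0}
    - {"dx": 0,"dy": 0,"dz": 0,"yaw": 0,"fingers": 0}

```text
clock: 9.35
position: [0.4288, 0.3078, 0.2044]
tool_rot: [-3.141, -0.001, -0.003]
force: [0.3, -0.3, -1.4]
grip_width: 0.085
finger_force: 0.0
```

```bash
python3 - <<'E'
from m import *
from workcell import grab_frame
T=wT(); im=grab_frame("wrist"); cv2.imwrite("pics/w4.png",im); np.save("w4.npy",T)
measure(im,T); to(.54,.136,.23)
E
```

```text
B [466.2  26.5] [457  14  23  25 336] cap.09 [0.5591 0.14  ] dish.012 [0.5778 0.0876] cen.012 [0.5774 0.0894]
R [254.7 169.9] [224 137  62  67 908] cap.09 [0.4442 0.3069] dish.012 [0.4274 0.3074] cen.012 [0.4275 0.3072]
R [ 35.9 183.2] [  6 172  49  28 345] cap.09 [0.4323 0.5059] dish.012 [0.4091 0.5744] cen.012 [0.4119 0.5668]
R [255.  186.1] [246 177  19  19 253] cap.09 [0.4292 0.3067] dish.012 [0.408  0.3069] cen.012 [0.4078 0.3069]
clock 9.40 pos [0.4285 0.3076 0.2038] rot [ 3.141e+00  0.000e+00 -3.000e-03] w 0.0854 | total dx 1.120 dy 1.712 dz -0.262 yaw -0.002
```

View pics/w4.png

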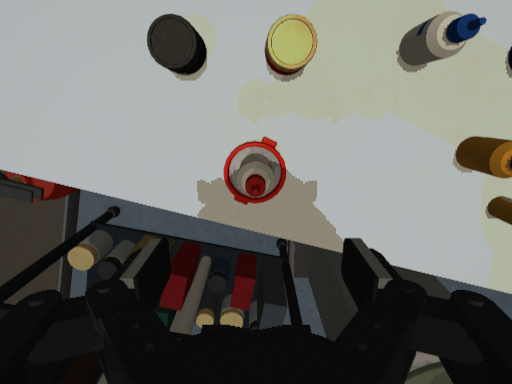

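Request:
drive_tool:
  targets:
    - {"dx": 0.2,"dy": 0.28,"dz": 0,"yaw": 0,"fingers": 0}
    - {"dx": 0.2,"dy": 0.28,"dz": 0,"yaw": 0,"fingers": 0}
    - {"dx": 0.2,"dy": 0.28,"dz": 0,"yaw": 0,"fingers": 0}
    - {"dx": 0.2,"dy": 0.28,"dz": 0,"yaw": 0,"fingers": 0}
    - {"dx": 0.2,"dy": 0.28,"dz": 0,"yaw": 0,"fingers": 0}
    - {"dx": 0.2,"dy": 0.3,"dz": 0,"yaw": 0,"fingers": 0}
    - {"dx": 0,"dy": 0,"dz": 0,"yaw": 0,"fingers": 0}
    - {"dx": 0,"dy": 0,"dz": 0,"yaw": 0,"fingers": 0}
    - {"dx": 0,"dy": 0,"dz": 0,"yaw": 0,"fingers": 0}

```text
clock: 10.3
position: [0.5475, 0.1382, 0.2036]
tool_rot: [-3.142, 0.001, -0.002]
force: [-0.3, -0.1, -1.1]
grip_width: 0.0853
finger_force: 0.0
```

```bash
python3 - <<'E'
from m import *
from workcell import grab_frame
T=wT(); im=grab_frame("wrist"); cv2.imwrite("pics/w5.png",im); np.save("w5.npy",T)
measure(im,T); to(.559,.136,.035)
E
```

```text
B [257.7 165.3] [249 160  20  13 138] cap.09 [0.5671 0.1346] dish.012 [0.5506 0.1331] cen.012 [0.5515 0.1341]
B [424.1 222.5] [417 220  15   6  79] cap.09 [ 0.5121 -0.0223] dish.012 [ 0.4797 -0.0708] cen.012 [ 0.4797 -0.0709]
R [135.9 235.2] [129 231  14  10  78] cap.09 [0.4994 0.2509] dish.012 [0.4626 0.2865] cen.012 [0.463  0.2859]
clock 10.35 pos [0.5475 0.1384 0.2038] rot [-3.141e+00  1.000e-03 -2.000e-03] w 0.0853 | total dx 0.115 dy 0.024 dz 1.688 yaw -0.001
```

```bash
python3 - <<'E'
from m import *
im=cv2.imread("pics/w5.png"); cv2.imwrite("pics/w5c.png",cv2.resize(im[110:250,170:350],None,fx=3,fy=3))
T=np.load("w5.npy"); B,R=im[...,0].astype(int),im[...,2].astype(int)
for c,s in blobs(im,(B-R>25)[140:210,230:290],20): c=c+[230,140]; print(c,s,[ray("wrist",*c,z,T)[:2].round(4) for z in(.08,.09)])
E
```

```text
[258.9 168.9] [ 19  19  20  21 334] [array([0.5617, 0.1334]), array([0.5638, 0.1336])]
```

View pics/w5c.png

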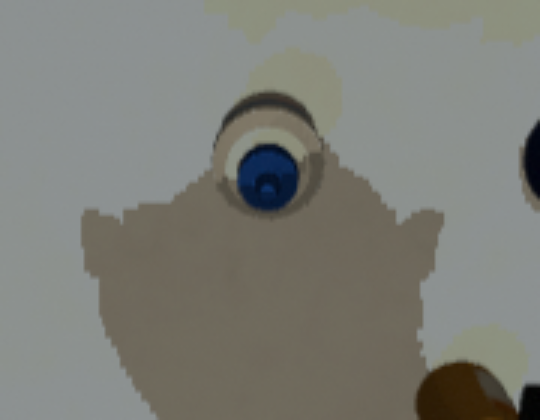

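Request:
drive_tool:
  targets:
    - {"dx": 0.14,"dy": 0.04,"dz": 0,"yaw": 0,"fingers": 0}
    - {"dx": 0,"dy": 0,"dz": 0,"yaw": 0,"fingers": 0}
    - {"dx": 0,"dy": 0,"dz": 0.25,"yaw": 0,"fingers": 0}
    - {"dx": 0,"dy": 0,"dz": 0.25,"yaw": 0,"fingers": 0}
    - {"dx": 0,"dy": 0,"dz": 0.25,"yaw": 0,"fingers": 0}
    - {"dx": 0,"dy": 0,"dz": 0.25,"yaw": 0,"fingers": 0}
    - {"dx": 0,"dy": 0,"dz": 0.25,"yaw": 0,"fingers": 0}
    - {"dx": 0,"dy": 0,"dz": 0.25,"yaw": 0,"fingers": 0}
    - {"dx": 0,"dy": 0,"dz": 0.19,"yaw": 0,"fingers": 0}
    - {"dx": 0,"dy": 0,"dz": 0,"yaw": 0,"fingers": 0}
    - {"dx": 0,"dy": 0,"dz": 0,"yaw": 0,"fingers": 0}

```text
clock: 11.45
position: [0.5618, 0.134, 0.0357]
tool_rot: [-3.141, 0.0, -0.002]
force: [0.7, 0.3, 0.1]
grip_width: 0.0851
finger_force: 0.0
```

```bash
python3 - <<'E'
from m import *
from workcell import grab_frame
T=wT(); im=grab_frame("wrist"); cv2.imwrite("pics/w6.png",im); np.save("w6.npy",T)
measure(im,T); to(.5615,.1345,.035)
B,R=im[...,0].astype(int),im[...,2].astype(int)
for c,s in blobs(im,(B-R>25)[220:340,200:310],100): print(c+[200,220],s)
E
```

```text
clock 11.50 pos [0.5623 0.1339 0.0362] rot [-3.141e+00 -1.000e-03 -3.000e-03] w 0.0853 | total dx -0.008 dy -0.006 dz 0.012 yaw -0.002
[252.9 293.9] [  29   42   48   68 2406]
```

View pics/w6.png

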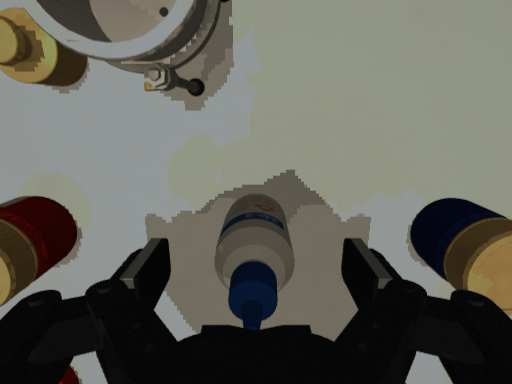

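Request:
drive_tool:
  targets:
    - {"dx": 0,"dy": 0,"dz": 0.01,"yaw": 0,"fingers": 1}
    - {"dx": 0,"dy": 0,"dz": 0,"yaw": 0,"fingers": 1}
    - {"dx": 0,"dy": 0,"dz": 0,"yaw": 0,"fingers": 1}
    - {"dx": 0,"dy": 0,"dz": 0,"yaw": 0,"fingers": 1}
    - {"dx": 0,"dy": 0,"dz": 0,"yaw": 0,"fingers": 1}
    - {"dx": 0,"dy": 0,"dz": 0,"yaw": 0,"fingers": 1}
    - {"dx": 0,"dy": 0,"dz": 0,"yaw": 0,"fingers": 1}
    - {"dx": 0,"dy": 0,"dz": 0,"yaw": 0,"fingers": 1}
    - {"dx": 0,"dy": 0,"dz": 0,"yaw": 0,"fingers": 1}
  squeeze: 35

```text
clock: 12.4
position: [0.5625, 0.1336, 0.0349]
tool_rot: [-3.141, -0.001, -0.003]
force: [-1.9, 0.7, 7.3]
grip_width: 0.0365
finger_force: 34.5
```

Request:
drive_tool:
  targets:
    - {"dx": 0,"dy": 0,"dz": -0.1,"yaw": 0,"fingers": 1}
    - {"dx": 0,"dy": 0,"dz": -0.2,"yaw": 0,"fingers": 1}
    - {"dx": 0,"dy": 0,"dz": -0.25,"yaw": 0,"fingers": 1}
    - {"dx": 0,"dy": 0,"dz": -0.25,"yaw": 0,"fingers": 1}
    - {"dx": 0,"dy": 0,"dz": -0.25,"yaw": 0,"fingers": 1}
    - {"dx": 0,"dy": 0,"dz": -0.25,"yaw": 0,"fingers": 1}
    - {"dx": 0,"dy": 0,"dz": -0.2,"yaw": 0,"fingers": 1}
    - {"dx": -0.05,"dy": 0.1,"dz": 0,"yaw": 0,"fingers": 1}
    - {"dx": -0.15,"dy": 0.25,"dz": 0,"yaw": 0,"fingers": 1}
    - {"dx": -0.15,"dy": 0.25,"dz": 0,"yaw": 0,"fingers": 1}
    - {"dx": -0.15,"dy": 0.25,"dz": 0,"yaw": 0,"fingers": 1}
    - {"dx": -0.15,"dy": 0.25,"dz": 0,"yaw": 0,"fingers": 1}
    - {"dx": -0.15,"dy": 0.25,"dz": 0,"yaw": 0,"fingers": 1}
    - {"dx": -0.15,"dy": 0.25,"dz": 0,"yaw": 0,"fingers": 1}
    - {"dx": -0.15,"dy": 0.25,"dz": 0,"yaw": 0,"fingers": 1}
    - {"dx": -0.12,"dy": 0.25,"dz": 0,"yaw": 0,"fingers": 1}
    - {"dx": 0,"dy": 0,"dz": 0,"yaw": 0,"fingers": 1}
    - {"dx": 0,"dy": 0,"dz": 0,"yaw": 0,"fingers": 1}
    - {"dx": 0,"dy": 0,"dz": 0,"yaw": 0,"fingers": 1}

```text
clock: 14.3
position: [0.4397, -0.0757, 0.1843]
tool_rot: [-3.141, -0.0, -0.002]
force: [0.2, 1.7, -0.5]
grip_width: 0.0365
finger_force: 35.3
```

```bash
python3 - <<'E'
from m import *
from workcell import grab_frame
T=wT(); im=grab_frame("wrist"); cv2.imwrite("pics/w7.png",im); np.save("w7.npy",T)
measure(im,T); to(.440,-.0765,.0395)
E
```

```text
B [255.2 162.7] [223 136  66  65 765] cap.09 [ 0.4655 -0.0771] dish.012 [ 0.4448 -0.0773] cen.012 [ 0.4507 -0.0769]
clock 14.35 pos [ 0.4397 -0.0756  0.1843] rot [-3.141e+00  0.000e+00 -2.000e-03] w 0.0364 | total dx 0.003 dy 0.009 dz 1.448 yaw -0.001
```

View pics/w7.png

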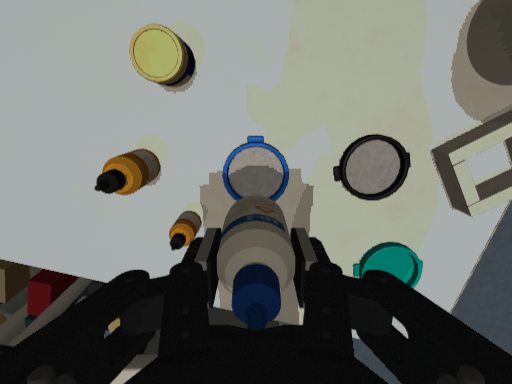

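```bash
python3 - <<'E'
from m import *
T=np.load("w7.npy"); im=cv2.imread("pics/w7.png")
print("blue",ray("wrist",256,142,.014,T)-[.037,0,0])
m=(im.max(2)<60)[125:205,325:418].astype(np.uint8)
cs,h=cv2.findContours(m,cv2.RETR_CCOMP,cv2.CHAIN_APPROX_NONE)
for c,k in zip(cs,h[0]):
    if len(c)>60:
        e=cv2.fitEllipse(c); print(k[3],e,ray("wrist",e[0][0]+325,e[0][1]+125,.012,T))
E
```

```text
blue [ 0.43636828 -0.07782702  0.014     ]
-1 ((47.69755554199219, 41.945030212402344), (62.499053955078125, 73.45361328125), 72.43029022216797) [ 0.44576104 -0.20581912  0.012     ]
0 ((47.468170166015625, 41.647701263427734), (51.35576248168945, 58.93242263793945), 44.03349685668945) [ 0.44609324 -0.20553098  0.012     ]
```

Request:
drive_tool:
  targets:
    - {"dx": -0.01,"dy": 0.01,"dz": 0.1,"yaw": 0,"fingers": 1}
    - {"dx": 0,"dy": 0,"dz": 0.2,"yaw": 0,"fingers": 1}
    - {"dx": 0,"dy": 0,"dz": 0.25,"yaw": 0,"fingers": 1}
    - {"dx": 0,"dy": 0,"dz": 0.25,"yaw": 0,"fingers": 1}
    - {"dx": 0,"dy": 0,"dz": 0.2,"yaw": 0,"fingers": 1}
    - {"dx": 0,"dy": 0,"dz": 0.2,"yaw": 0,"fingers": 1}
    - {"dx": 0,"dy": 0,"dz": 0.12,"yaw": 0,"fingers": 1}
    - {"dx": 0,"dy": 0,"dz": 0.08,"yaw": 0,"fingers": 1}
    - {"dx": 0,"dy": 0,"dz": 0.04,"yaw": 0,"fingers": 1}
    - {"dx": 0,"dy": 0,"dz": 0,"yaw": 0,"fingers": 1}
    - {"dx": 0,"dy": 0,"dz": 0,"yaw": 0,"fingers": 1}

```text
clock: 15.45
position: [0.4388, -0.0772, 0.0408]
tool_rot: [3.142, -0.001, -0.003]
force: [0.3, -0.7, -0.5]
grip_width: 0.0368
finger_force: 35.3
```

Request:
drive_tool:
  targets:
    - {"dx": 0,"dy": 0,"dz": 0.015,"yaw": 0,"fingers": 1}
    - {"dx": 0,"dy": 0,"dz": 0,"yaw": 0,"fingers": 0.3}
    - {"dx": 0,"dy": 0,"dz": 0,"yaw": 0,"fingers": 0.3}
    - {"dx": 0,"dy": 0,"dz": 0,"yaw": 0,"fingers": 0.2}
    - {"dx": 0,"dy": 0,"dz": 0,"yaw": 0,"fingers": 0.2}
    - {"dx": 0,"dy": 0,"dz": 0,"yaw": 0,"fingers": 0.2}
    - {"dx": 0,"dy": 0,"dz": 0,"yaw": 0,"fingers": 0.2}
    - {"dx": 0,"dy": 0,"dz": -0.15,"yaw": 0,"fingers": 0.2}
    - {"dx": 0,"dy": 0,"dz": -0.25,"yaw": 0,"fingers": 0.2}
    - {"dx": 0,"dy": 0,"dz": -0.25,"yaw": 0,"fingers": 0}
    - {"dx": 0,"dy": 0,"dz": -0.25,"yaw": 0,"fingers": 0}
    - {"dx": 0,"dy": 0,"dz": -0.25,"yaw": 0,"fingers": 0}
    - {"dx": 0,"dy": 0,"dz": -0.25,"yaw": 0,"fingers": 0}
    - {"dx": 0,"dy": 0,"dz": -0.25,"yaw": 0,"fingers": 0}
    - {"dx": 0,"dy": 0,"dz": 0,"yaw": 0,"fingers": 0}
    - {"dx": 0,"dy": 0,"dz": 0,"yaw": 0,"fingers": 0}

```text
clock: 17.05
position: [0.4386, -0.0772, 0.2039]
tool_rot: [3.141, -0.001, -0.003]
force: [0.1, 0.4, -0.3]
grip_width: 0.0854
finger_force: 0.0
```

```bash
python3 - <<'E'
from m import *
from workcell import grab_frame
T=wT(); im=grab_frame("wrist"); cv2.imwrite("pics/w8.png",im); np.save("w8.npy",T)
im=im.astype(int); m=(im[...,0]-im[...,2]>25)
for c,s in blobs(im,m[:270],60): print(c,s,ray("wrist",*c,.09,T)[:2].round(4),ray("wrist",*(s[:2]+s[2:4]/2-.5),.012,T)[:2].round(4))
to(.4475,.0575,.2)
E
```

```text
[253.8 167. ] [ 223  133   63   70 1003] [ 0.4568 -0.0774] [ 0.4403 -0.0772]
[253.8 185.2] [244 175  20  21 341] [ 0.44   -0.0773] [ 0.4192 -0.0765]
[391.7 251. ] [ 364  235   50   35 1033] [ 0.3734 -0.2112] [ 0.3307 -0.2476]
clock 17.10 pos [ 0.4382 -0.0772  0.2033] rot [-3.142e+00  0.000e+00 -3.000e-03] w 0.0852 | total dx 0.088 dy -1.347 dz 0.033 yaw -0.002
```

View pics/w8.png

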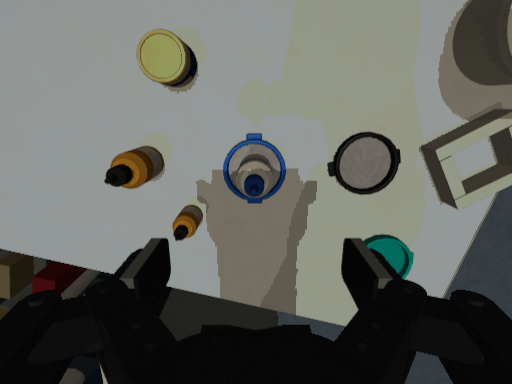

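Blue stands centred in its dish (cap at 254,185). Next, the amber bottle.

Request:
drive_tool:
  targets:
    - {"dx": 0.01,"dy": -0.2,"dz": 0,"yaw": 0,"fingers": 0}
    - {"dx": 0.01,"dy": -0.25,"dz": 0,"yaw": 0,"fingers": 0}
    - {"dx": 0.01,"dy": -0.25,"dz": 0,"yaw": 0,"fingers": 0}
    - {"dx": 0.01,"dy": -0.25,"dz": 0,"yaw": 0,"fingers": 0}
    - {"dx": 0,"dy": -0.25,"dz": 0,"yaw": 0,"fingers": 0}
    - {"dx": 0,"dy": -0.15,"dz": 0,"yaw": 0,"fingers": 0}
    - {"dx": 0,"dy": 0,"dz": 0,"yaw": 0,"fingers": 0}
    - {"dx": 0,"dy": 0,"dz": 0,"yaw": 0,"fingers": 0}
    - {"dx": 0,"dy": 0,"dz": 0,"yaw": 0,"fingers": 0}

```text
clock: 18.0
position: [0.4427, 0.0568, 0.2034]
tool_rot: [3.141, 0.001, -0.004]
force: [-0.2, -0.1, -0.5]
grip_width: 0.0854
finger_force: 0.0
```

```bash
python3 - <<'E'
from m import *
from workcell import grab_frame
T=wT(); im=grab_frame("wrist"); cv2.imwrite("pics/w9.png",im); np.save("w9.npy",T)
for c,s in blobs(im,(im.max(2)<50)[130:230,215:300],60): c=c+[215,130]; print(c,s,ray("wrist",*c,.09,T)[:2].round(4))
a=im.astype(int)
for c,s in blobs(im,(a[...,2]-a[...,0]>40)[110:280],60): c=c+[0,110]; print("amb",c,s,ray("wrist",*c,.05,T)[:2].round(4))
to(.4475,.0575,.035)
E
```

```text
[259.8 178.9] [ 35  38  21  23 368] [0.45   0.0513]
amb [259.6 167.7] [242  39  37  43 802] [0.4519 0.0509]
amb [ 52.9 179.5] [  12   40   68   66 1146] [0.4401 0.2665]
amb [299.4 223.7] [289  99  25  31 403] [0.3895 0.0074]
amb [  6.1 263.2] [  0 141  16  24 284] [0.3423 0.339 ]
clock 18.05 pos [0.4428 0.0568 0.2035] rot [ 3.141e+00  1.000e-03 -4.000e-03] w 0.0851 | total dx 0.047 dy -0.007 dz 1.685 yaw -0.003
```

Request:
drive_tool:
  targets:
    - {"dx": 0.06,"dy": 0.05,"dz": 0,"yaw": 0,"fingers": 0}
    - {"dx": 0,"dy": 0,"dz": 0,"yaw": 0,"fingers": 0}
    - {"dx": 0,"dy": 0,"dz": 0.25,"yaw": 0,"fingers": 0}
    - {"dx": 0,"dy": 0,"dz": 0.25,"yaw": 0,"fingers": 0}
    - {"dx": 0,"dy": 0,"dz": 0.25,"yaw": 0,"fingers": 0}
    - {"dx": 0,"dy": 0,"dz": 0.25,"yaw": 0,"fingers": 0}
    - {"dx": 0,"dy": 0,"dz": 0.25,"yaw": 0,"fingers": 0}
    - {"dx": 0,"dy": 0,"dz": 0.25,"yaw": 0,"fingers": 0}
    - {"dx": 0,"dy": 0,"dz": 0.19,"yaw": 0,"fingers": 0}
    - {"dx": 0,"dy": 0,"dz": 0,"yaw": 0,"fingers": 0}
    - {"dx": 0,"dy": 0,"dz": 0,"yaw": 0,"fingers": 0}

```text
clock: 19.15
position: [0.449, 0.0526, 0.0351]
tool_rot: [3.141, 0.001, -0.003]
force: [0.5, 0.6, 0.1]
grip_width: 0.0855
finger_force: 0.0
```

```bash
python3 - <<'E'
from m import *
from workcell import grab_frame
im=grab_frame("wrist"); cv2.imwrite("pics/w10.png",im); a=im.astype(int)
for c,s in blobs(im,(a[...,2]-a[...,0]>40)[150:330],100): print("amb",c+[0,150],s)
to(.449,.052,.035)
E
```

```text
amb [255.5 245.3] [ 217   47   80   98 4605]
amb [321.4 315.8] [307 147  39  33 595]
clock 19.20 pos [0.4494 0.0527 0.0355] rot [-3.141e+00 -1.000e-03 -3.000e-03] w 0.0856 | total dx -0.004 dy 0.007 dz 0.005 yaw -0.002
```

Request:
drive_tool:
  targets:
    - {"dx": 0,"dy": 0,"dz": 0,"yaw": 0,"fingers": 1}
    - {"dx": 0,"dy": 0,"dz": 0,"yaw": 0,"fingers": 1}
    - {"dx": 0,"dy": 0,"dz": 0,"yaw": 0,"fingers": 1}
    - {"dx": 0,"dy": 0,"dz": 0,"yaw": 0,"fingers": 1}
    - {"dx": 0,"dy": 0,"dz": 0,"yaw": 0,"fingers": 1}
    - {"dx": 0,"dy": 0,"dz": 0,"yaw": 0,"fingers": 1}
    - {"dx": 0,"dy": 0,"dz": 0,"yaw": 0,"fingers": 1}
    - {"dx": 0,"dy": 0,"dz": 0,"yaw": 0,"fingers": 1}
    - {"dx": 0,"dy": 0,"dz": 0,"yaw": 0,"fingers": 1}
  squeeze: 35

```text
clock: 20.1
position: [0.4493, 0.0527, 0.0354]
tool_rot: [-3.142, -0.001, -0.003]
force: [-1.2, -0.5, 12.7]
grip_width: 0.0362
finger_force: 33.7
```

Request:
drive_tool:
  targets:
    - {"dx": 0,"dy": 0,"dz": -0.1,"yaw": 0,"fingers": 1}
    - {"dx": 0,"dy": 0,"dz": -0.2,"yaw": 0,"fingers": 1}
    - {"dx": 0,"dy": 0,"dz": -0.3,"yaw": 0,"fingers": 1}
    - {"dx": 0,"dy": 0,"dz": -0.3,"yaw": 0,"fingers": 1}
    - {"dx": 0,"dy": 0,"dz": -0.3,"yaw": 0,"fingers": 1}
    - {"dx": 0,"dy": 0,"dz": -0.3,"yaw": 0,"fingers": 1}
    - {"dx": 0,"dy": 0,"dz": -0.2,"yaw": 0,"fingers": 1}
    - {"dx": 0,"dy": 0.1,"dz": 0,"yaw": 0,"fingers": 1}
    - {"dx": 0,"dy": 0.25,"dz": 0,"yaw": 0,"fingers": 1}
    - {"dx": 0,"dy": 0.25,"dz": 0,"yaw": 0,"fingers": 1}
    - {"dx": 0,"dy": 0.25,"dz": 0,"yaw": 0,"fingers": 1}
    - {"dx": 0,"dy": 0.25,"dz": 0,"yaw": 0,"fingers": 1}
    - {"dx": 0,"dy": 0.25,"dz": 0,"yaw": 0,"fingers": 1}
    - {"dx": 0,"dy": 0.25,"dz": 0,"yaw": 0,"fingers": 1}
    - {"dx": 0,"dy": 0.25,"dz": 0,"yaw": 0,"fingers": 1}
    - {"dx": 0,"dy": 0.25,"dz": 0,"yaw": 0,"fingers": 1}
    - {"dx": -0.02,"dy": 0.25,"dz": 0,"yaw": 0,"fingers": 1}
    - {"dx": -0.02,"dy": 0.23,"dz": 0,"yaw": 0,"fingers": 1}
    - {"dx": 0,"dy": 0,"dz": 0,"yaw": 0,"fingers": 1}
    - {"dx": 0,"dy": 0,"dz": 0,"yaw": 0,"fingers": 1}

```text
clock: 22.1
position: [0.4436, -0.2054, 0.2045]
tool_rot: [-3.141, 0.001, -0.004]
force: [-0.3, 0.2, -1.1]
grip_width: 0.0361
finger_force: 35.5
```

```bash
python3 - <<'E'
from m import *
from workcell import grab_frame
T=wT(); im=grab_frame("wrist"); cv2.imwrite("pics/w11.png",im); np.save("w11.npy",T)
to(.445,-.206,.0395)
d=(im.max(2)<50)[120:200,200:310]
for c,s in blobs(im,d,60): s=s+np.array([200,120,0,0,0]); print(c,s)
E
```

```text
clock 22.15 pos [ 0.4438 -0.2048  0.2046] rot [-3.141e+00  1.000e-03 -3.000e-03] w 0.0363 | total dx 0.012 dy 0.012 dz 1.651 yaw -0.002
[56.9 49.7] [222 137  71  61 971]
```

View pics/w11.png

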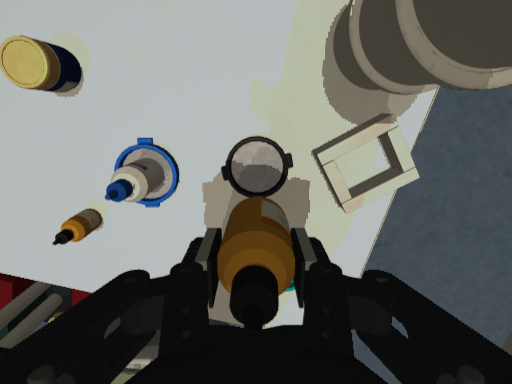

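```bash
python3 - <<'E'
from m import *
T=np.load("w11.npy")
print(ray("wrist",257.5,137,.014,T)-[.037,0,0], ray("wrist",228,165,.014,T), ray("wrist",288,165,.014,T))
print("rack",[ray("wrist",313,155,z,T).round(3) for z in(0.,.03)],ray("wrist",346,212,.03,T).round(3))
E
```

```text
[ 0.44328996 -0.20929522  0.014     ] [ 0.44831904 -0.17508145  0.014     ] [ 0.44810749 -0.24458772  0.014     ]
rack [array([ 0.457, -0.276,  0.   ]), array([ 0.462, -0.27 ,  0.03 ])] [ 0.396 -0.311  0.03 ]
```

Request:
drive_tool:
  targets:
    - {"dx": 0.015,"dy": 0.03,"dz": 0.1,"yaw": 0,"fingers": 1}
    - {"dx": 0,"dy": 0,"dz": 0.2,"yaw": 0,"fingers": 1}
    - {"dx": 0,"dy": 0,"dz": 0.25,"yaw": 0,"fingers": 1}
    - {"dx": 0,"dy": 0,"dz": 0.25,"yaw": 0,"fingers": 1}
    - {"dx": 0,"dy": 0,"dz": 0.25,"yaw": 0,"fingers": 1}
    - {"dx": 0,"dy": 0,"dz": 0.2,"yaw": 0,"fingers": 1}
    - {"dx": 0,"dy": 0,"dz": 0.15,"yaw": 0,"fingers": 1}
    - {"dx": 0,"dy": 0,"dz": 0.12,"yaw": 0,"fingers": 1}
    - {"dx": 0,"dy": 0,"dz": 0.08,"yaw": 0,"fingers": 1}
    - {"dx": 0,"dy": 0,"dz": 0.04,"yaw": 0,"fingers": 1}
    - {"dx": 0,"dy": 0,"dz": 0,"yaw": 0,"fingers": 1}
    - {"dx": 0,"dy": 0,"dz": 0,"yaw": 0,"fingers": 1}

```text
clock: 23.35
position: [0.4459, -0.2083, 0.0412]
tool_rot: [3.141, -0.001, -0.003]
force: [0.2, -0.1, 0.1]
grip_width: 0.036
finger_force: 35.5
```

Request:
drive_tool:
  targets:
    - {"dx": 0,"dy": 0,"dz": 0.015,"yaw": 0,"fingers": 1}
    - {"dx": 0,"dy": 0,"dz": 0,"yaw": 0,"fingers": 0.35}
    - {"dx": 0,"dy": 0,"dz": 0,"yaw": 0,"fingers": 0.35}
    - {"dx": 0,"dy": 0,"dz": 0,"yaw": 0,"fingers": 0.3}
    - {"dx": 0,"dy": 0,"dz": 0,"yaw": 0,"fingers": 0.3}
    - {"dx": 0,"dy": 0,"dz": 0,"yaw": 0,"fingers": 0.3}
    - {"dx": 0,"dy": 0,"dz": 0,"yaw": 0,"fingers": 0.3}
    - {"dx": 0,"dy": 0,"dz": -0.15,"yaw": 0,"fingers": 0.3}
    - {"dx": 0,"dy": 0,"dz": -0.25,"yaw": 0,"fingers": 0.3}
    - {"dx": 0,"dy": 0,"dz": -0.25,"yaw": 0,"fingers": 0.3}
    - {"dx": 0,"dy": 0,"dz": -0.25,"yaw": 0,"fingers": 0.3}
    - {"dx": 0,"dy": 0,"dz": -0.25,"yaw": 0,"fingers": 0.3}
    - {"dx": 0,"dy": 0,"dz": -0.25,"yaw": 0,"fingers": 0.3}
    - {"dx": 0,"dy": 0,"dz": -0.25,"yaw": 0,"fingers": 0.3}
    - {"dx": 0,"dy": 0,"dz": 0,"yaw": 0,"fingers": 0.3}
    - {"dx": 0,"dy": 0,"dz": 0,"yaw": 0,"fingers": 0.3}

```text
clock: 24.95
position: [0.4457, -0.2083, 0.2044]
tool_rot: [3.141, -0.001, -0.003]
force: [0.6, -0.6, -1.3]
grip_width: 0.06
finger_force: 0.0
```

```bash
python3 - <<'E'
from m import *
from workcell import grab_frame
im=grab_frame("wrist"); s=grab_frame("side")
cv2.imwrite("pics/w12.png",np.hstack([im[:300],cv2.resize(s[110:300,170:330],(253,300))]))
to(.445,-.208,.2)
E
```

```text
clock 25.05 pos [ 0.4452 -0.2081  0.2035] rot [-3.141e+00  1.000e-03 -3.000e-03] w 0.06 | total dx -0.002 dy -0.001 dz 0.035 yaw -0.002
```

View pics/w12.png

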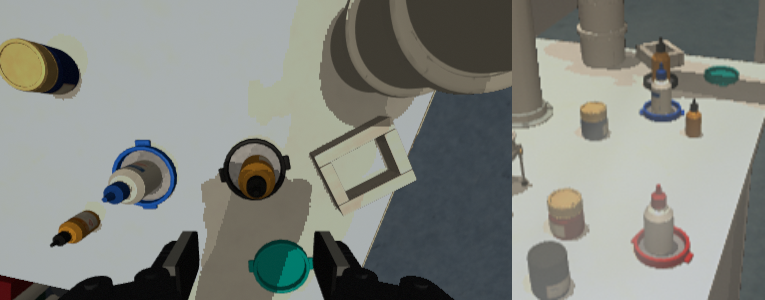

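All three bottles stand upright in their dishes (black cap at 257,186 inside the black ring), the jars haven't moved, and the gripper is clear.

```bash
python3 -c "
from workcell import workorder; print(workorder.job_done())"
```

```text
the job is handed in; nothing more can be done
None
```

The job is handed in: the red and blue bottles, then the amber one last, stand upright in their matching dishes, and the jars look undisturbed in the last pictures; the hand-in returned no verdict.

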